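# Show the two frame-joint parts, then ring for collection

### The job

Show which two of the upright parts are for the frame joint. With the fingers pointing down, point from above at the open mouth of the short, dark cast lug, the tips two to four centimetres above it, and stay there for two seconds; then point in the same way at the taller, pale machined tube shell for two seconds; then press the push button of the bench call station fully down, and let it go. Do not touch or lift any of the upright parts, do not point at the other two or come within four centimetres of them from above, and leave everything else on the bench where it is.

Things in the scene. Friction and masses are not known exactly. Their poses are not given: they have to be found in the camera images.
- lug: Cast lug to point at first: short open dark blue-grey metal tube standing on end, outside diameter 37 mm, 45 mm tall. Loose. (The small flat rings that lie about the bench are much lower and are not it.) Origin at the centre of its underside, z up its axis.
- lug_mouth (a point): Centre of the lug's open upper end, in the plane of its rim, 45 mm above its underside.
- shell: Machined shell to point at second: open pale grey metal tube standing on end, outside diameter 40 mm, 68 mm tall. Loose. Origin at the centre of its underside, z up its axis.
- shell_mouth (a point): Centre of the shell's open upper end, in the plane of its rim, 68 mm above its underside.
- bottle: Bystander: white plastic oil bottle with a teal band and a pointed spout, standing upright, 47 mm diameter, 130 mm tall; the tallest of the four upright parts. Loose. Origin at the centre of its underside.
- spool: Bystander: white spool with two flanges, standing on end, 52 mm diameter, 30 mm tall; the lowest of the four upright parts. Loose. (A similar one standing far back beside the red vise is not part of the job.) Origin at the centre of its underside.
- gauge: Bystander: caliper lying flat behind the upright parts, 58 x 230 x 11 mm, its length along its y axis. Loose. Origin at the centre of its underside.
- punch: Bystander: steel pin punch lying on the bench to the right of the middle, 13 mm thick, 116 mm long along its y axis. Loose. Origin at the centre of its underside.
- station: Bench call station, fixed to the bench: a dark steel plate 90 x 90 x 12 mm with four screw heads, and in its middle a grey round housing of 48 mm diameter, 12 mm high, with the push button, 32 mm diameter, standing 10 mm proud of it. Origin at the centre of the plate's underside, z up.
- call_top (a point): Centre of the push button's top face, 34 mm above the bench when released; it moves down with the button.
- call (a joint): Travel of the push button in m: 0 released, 0.006 fully down; pressed straight down against a spring, about 1.2 N to start and 4 N fully down; it comes back up by itself.
Not all that is in view belongs to the job. What is meant by the shell is not purple or yellow, and is the larger of those in its own colour.

How it is judged:
By the outcome, as a careful person would: the job done as asked, in the order asked, and still so for the second after the job is handed in, with the robot touching nothing.
It also fails if it takes over 51 s, if anything falls off the work surface, if the arm or the gripper's body presses on something with over 40 N, if the wrist force passes 120 N, or if a joint passes its speed limit or range.

### The arm

A 7-joint arm with a two-finger parallel gripper is mounted at the origin on a cart in front of the work surface, level with it; the furniture and walls round the work are solid. World frame = base frame: x ahead of the robot, y to its left, z up, the work surface at z = 0. Lengths are in m, angles in rad, forces in N, time in s.
With the tool pointing down it reaches from about 0.425 to 0.95 m from the base axis. Payload 16.7 kg.
Tool frame: the origin (TCP) lies between the finger pads, 19 mm behind the fingertips; this is the grasp point; z points along the fingers, y is the line along which they close (so a half turn about z gives the same grasp; the last joint's range is limited). The gripper opens to 94 mm and grips with 3 to 60 N. Pads are 16 mm wide; open, the fingers measure 119 mm over their backs; the gripper's body (75 mm by 177 mm) begins 78 mm behind the grasp point.
Start: joints at [-1.345, 0.426, 0.074, 1.606, -0.034, 1.111, -0.067], TCP at [0.247, 0.628, 0.224] pointing down, gripper open.
Joint ranges: [-2.85, 2.85], [-0.5, 2.14], [-1.23, 1.37], [0.21, 2.46], [-1.02, 4.16], [0.16, 2.05], [-2.73, 2.73]. Speed limits (rad/s): [1.89, 1.89, 2.39, 2.39, 3.01, 3.01, 3.01].

### API

Orientations are given as a rotation vector (axis times angle).
In Python, from workcell import manip gives the robot as it stands.
- The arm moves only by the shell command python3 -m handwheel 'ROWS'. ROWS is a JSON object of lists of equal length, an entry for each row: "angular": the turn, a rotation vector about the world's x, y, z in rad, a list of three; "offset": the shift along the world's x, y, z in mm, a list of three; "fingers": the opening, from 0 (shut) to 1 (fully open). A call has 1 to 10 rows; each row is the pose to reach, as a shift and turn from the pose commanded when the call began; what a row does not reach only later rows make up. A row lasts 1/10 s, in which the tool goes at most 50 mm and 8.59 degrees, less where a joint would pass 70% of its speed; a pose out of reach is approached as far as the arm can. A call with a gripper value outside its range is refused whole. The fingers move at their own pace and stop on an object; the grip force is fixed at half the most. Time passes only in rows, so rows that repeat a pose let the fingers close. It gives the time, the measured TCP pose, the force, the opening and the grip force at its end, in the units of the state.
- manip.observe(): the state, without advancing time (a new reading comes with each control period).
- manip.grab_frame(name): name is "side" or "top" or "wrist"; returns a dict with "color" (480x640x3 uint8, red, green, blue), "range_z" (480x640 float32, m along the optical axis (not along the pixel's ray), 0 where there is no reading), "fx", "fy", "cx", "cy" (pixels), "extrinsics" (4x4, takes a point from camera to world coordinates); the wrist camera has in their place "T_tool_cam" (4x4, takes a point from camera to tool coordinates, whose origin is the TCP and whose axes are the flange's). Camera axes: x right, y down, z forward; pixel columns grow to the right and rows downward; lengths in m; the calibration is good to about 2 mm. The wrist camera is an equidistant fisheye: a pixel r from the principal point sees the ray r / f radians off the axis. A picture is of the moment at which its call begins: read the wrist's pose just before it.
- manip.finish_job(): hands the job in; it is judged then, once.
The state is a dict: "time": time; "qpos": joint angles; "joint_vel": joint speeds; "effort": joint torques, N m; "ee_pos": TCP position; "orientation": TCP orientation; "force": force on the tool from outside, world axes, zero at the start; "torque": the same for the moment, N m; "finger_gap": opening from 0.0 (shut) to 1.0 (fully open); "grip_force": force on a finger pad.
Only numpy, scipy, OpenCV 4.12 (cv2) and the standard library are available. Lean on these libraries where they do the work, as an engineer would, in place of code of your own. Each camera call takes 0.05 s, during which the arm holds its last target. There are 200 camera calls.

## Working session

There is one attempt and no reset: what is moved stays moved. The work goes in short steps, Python scripts to look and compute and a shell command to move; the robot and the scene stay as the last step left them, time stands still between calls to the robot, and variables do not carry over. Pictures are saved under pics/ and viewed, at most 10 in all, crops included, and the job is handed in when it is done.

```bash
mkdir -p pics
python3 - <<'E'
from workcell import manip
import cv2,numpy as np
s=manip.observe();print({k:np.round(s[k],3) for k in('time','ee_pos','orientation','force','finger_gap')})
for n in('top','side'):
    f=manip.grab_frame(n);np.savez(f'{n}.npz',**f);cv2.imwrite(f'pics/{n}.png',f['color'][:,:,::-1])
    print(n,f['fx'],f['cx'],f['cy'],f['extrinsics'].round(3).tolist())
E
```

```text
{'time': np.float64(0.0), 'ee_pos': array([0.247, 0.628, 0.224]), 'orientation': array([-5.850e-01, -3.086e+00,  2.000e-03]), 'force': array([-0.074, -0.148,  0.477]), 'finger_gap': np.float64(1.0)}
top 561.4392785873571 310.61139488616544 231.22184577855992 [[-0.017, -0.995, 0.099, 0.432], [-1.0, 0.017, 0.003, 0.153], [-0.004, -0.099, -0.995, 1.46], [0.0, 0.0, 0.0, 1.0]]
side 443.33450836638735 319.21595823629 244.1302175935297 [[0.877, -0.216, 0.428, 0.243], [-0.48, -0.38, 0.791, -0.517], [-0.008, -0.899, -0.437, 0.434], [0.0, 0.0, 0.0, 1.0]]
```

View pics/top.png

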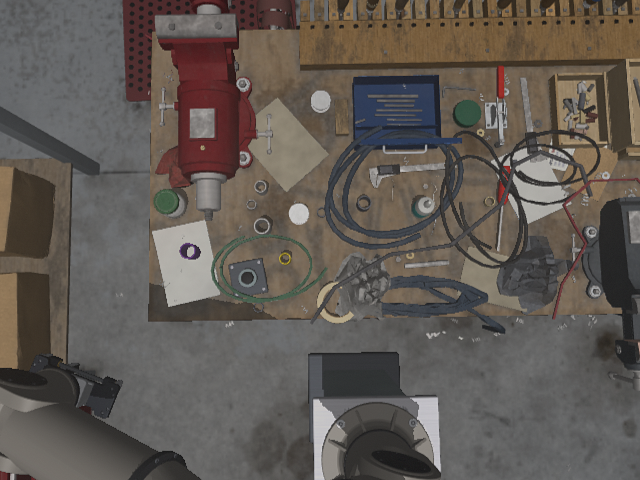

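View pics/side.png

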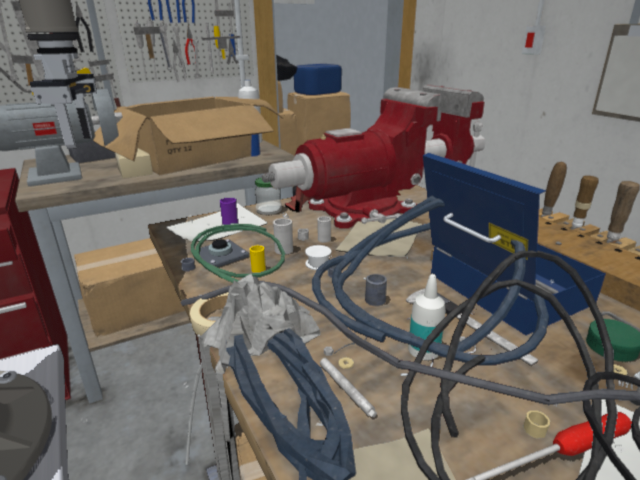

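The top view shows the dark lug at (363,202), and candidates for the shell are pale tubes at (262,225) and (260,186), purple (190,251) and yellow (285,258). Small rings lie at (251,204) and (321,212). The station is at (247,278), the spool at (299,213) and the bottle at (425,205). In the side view the lug is at (376,289), and the pale tubes are at (283,235) (larger) and (324,228). Next I'll measure them and look at a close crop.

```bash
cat > h.py <<'E'
import numpy as np,cv2
def load(n): return dict(np.load(n+'.npz'))
def cloud(f):
    v,u=np.mgrid[:480,:640];z=f['range_z']
    p=np.stack([(u-f['cx'])/f['fx']*z,(v-f['cy'])/f['fy']*z,z],-1)
    P=p@f['extrinsics'][:3,:3].T+f['extrinsics'][:3,3]; P[z==0]=np.nan; return P
def ray(f,u,v,h):
    d=f['extrinsics'][:3,:3]@np.array([(u-f['cx'])/f['fx'],(v-f['cy'])/f['fy'],1]);o=f['extrinsics'][:3,3]
    return o+d*(h-o[2])/d[2]
def proj(f,p):
    q=np.linalg.inv(f['extrinsics'])@np.append(p,1);return q[:2]/q[2]*f['fx']+[f['cx'],f['cy']]
E
python3 - <<'E'
from h import *
f=load('top');P=cloud(f);H=P[...,2]
for n,(u,v) in dict(lug=(363,202),shell=(262,225),small=(260,186),purple=(190,251),yellow=(285,258),station=(247,278),spool=(299,213),bottle=(425,205)).items():
    w=P[v-16:v+17,u-16:u+17].reshape(-1,3);zs=w[:,2];zs=zs[~np.isnan(zs)]
    print(n,'zmax pct',np.round(np.percentile(zs,[5,50,90,95,98,100]),3),'ray@z95',ray(f,u,v,np.percentile(zs,95)).round(3))
a=f['color'][150:310,150:450,::-1];a=cv2.resize(a,None,fx=2.6,fy=2.6,interpolation=cv2.INTER_CUBIC)
h=np.nan_to_num(np.clip(H[150:310,150:450]/0.2,0,1));
print('nan frac',np.isnan(H).mean())
cv2.imwrite('pics/c1.png',a)
cv2.imwrite('pics/h1.png',cv2.applyColorMap(cv2.resize((h*255).astype(np.uint8),None,fx=2.6,fy=2.6,interpolation=0),cv2.COLORMAP_JET))
s=load('side')['color'][190:370,180:460,::-1];cv2.imwrite('pics/s1.png',cv2.resize(s,None,fx=2.8,fy=2.8,interpolation=cv2.INTER_CUBIC))
E
```

```text
lug zmax pct [-0.005  0.001  0.041  0.048  0.081  0.102] ray@z95 [0.645 0.022 0.048]
shell zmax pct [-0.005  0.001  0.042  0.064  0.069  0.076] ray@z95 [0.589 0.278 0.064]
small zmax pct [-0.005  0.001  0.013  0.04   0.05   0.061] ray@z95 [0.692 0.284 0.04 ]
purple zmax pct [-0.002  0.004  0.052  0.065  0.069  0.073] ray@z95 [0.527 0.458 0.065]
yellow zmax pct [-0.005  0.     0.006  0.035  0.047  0.057] ray@z95 [0.507 0.223 0.035]
station zmax pct [0.006 0.014 0.031 0.034 0.036 0.041] ray@z95 [0.458 0.32  0.034]
spool zmax pct [-0.005  0.002  0.031  0.033  0.034  0.039] ray@z95 [0.622 0.186 0.033]
bottle zmax pct [-0.004  0.008  0.094  0.098  0.116  0.134] ray@z95 [ 0.627 -0.124  0.098]
nan frac 0.0038020833333333335
```

View pics/c1.png

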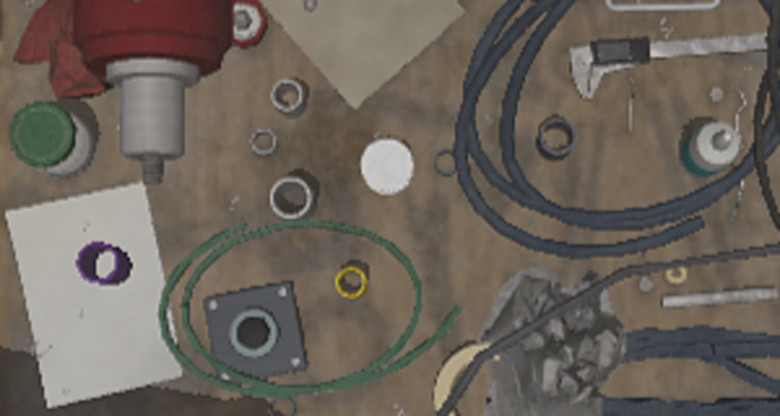

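View pics/h1.png

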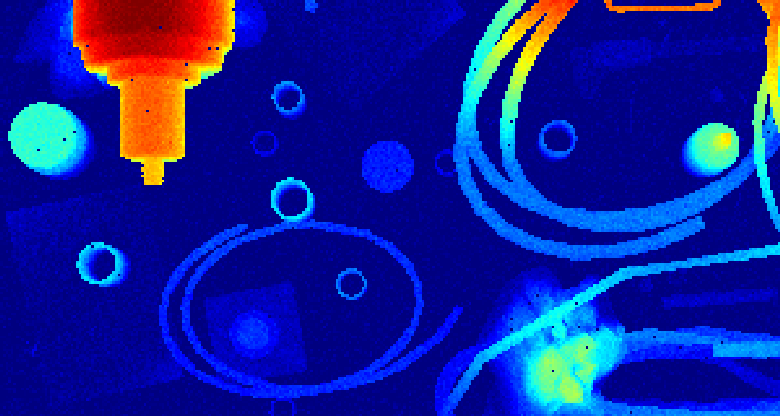

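View pics/s1.png

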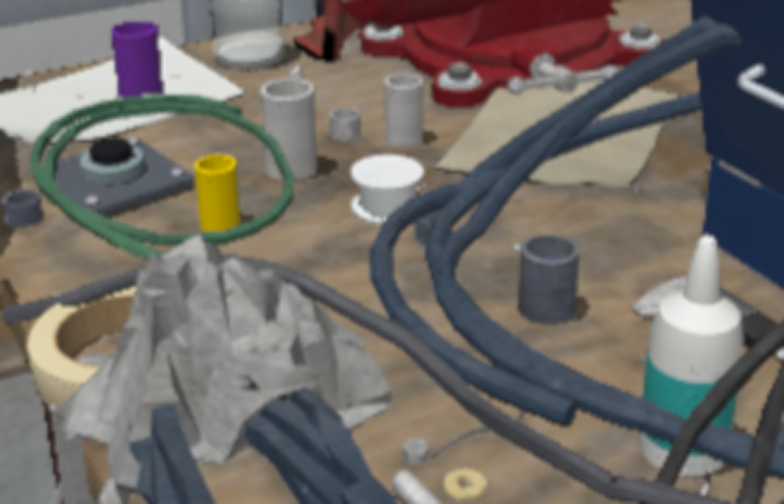

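Run:
```python
from h import *
f=load('top');P=cloud(f);g=load('side');Q=cloud(g)
from scipy.optimize import least_squares
def fit(w):
    c,r=w.mean(0),.02
    s=least_squares(lambda x:np.hypot(w[:,0]-x[0],w[:,1]-x[1])-x[2],[*c,r],loss='soft_l1',f_scale=.003);return s.x
for n,c,lo,hi in (('lug',(.645,.02),.036,.055),('shell',(.588,.278),.058,.08),('small',(.692,.284),.04,.065)):
    for nm,C in (('top',P),('side',Q)):
        w=C.reshape(-1,3);w=w[(np.hypot(w[:,0]-c[0],w[:,1]-c[1])<.032)&(w[:,2]>lo)&(w[:,2]<hi)]
        print(n,nm,len(w),fit(w[:,:2]).round(4),np.median(w[:,2]).round(3))
for nm,C in (('top',P),('side',Q)):
    w=C.reshape(-1,3);w=w[(np.hypot(w[:,0]-.458,w[:,1]-.315)<.04)&(w[:,2]>.029)&(w[:,2]<.045)];print('button',nm,len(w),np.median(w,0).round(4), cv2.minEnclosingCircle(w[:,:2].astype(np.float32)))
for nm,(u,v) in dict(spool=(299,213),bottle=(425,205)).items():print(nm,ray(f,u,v,.03 if nm=='spool' else .1).round(3))
W=np.vstack([P.reshape(-1,3),Q.reshape(-1,3)]);W=W[~np.isnan(W).any(1)]
for n,c,zt in (('lug',(.645,.02),.15),('shell',(.588,.278),.175),('call',(.458,.318),.105)):
    d=W[:,:2]-c
    for deg in (0,22,45,68,90,112,135,158):
        a=np.radians(deg);p=d@[np.cos(a),np.sin(a)];q=d@[-np.sin(a),np.cos(a)]
        m=(abs(p)<.105)&(abs(q)<.055);h=W[m,2];print(n,'long axis',deg,'z99.8',np.percentile(h,99.8).round(3),'n>',(h>zt).sum(),end=' | ')
    print()
    tall=W[(W[:,2]>zt)&(W[:,2]<.6)];r=np.hypot(*(tall[:,:2]-c).T);i=np.argsort(r)[:400:80];print(' near tall',tall[i].round(3).tolist())
# column max heights in region (coarse)
for x in np.arange(.3,.8,.05):
    print(round(x,2),[round(float(np.percentile(P[...,2][m],99)),2) if (m:=((abs(P[...,0]-x)<.025)&(abs(P[...,1]-y)<.025))).any() else -1 for y in np.arange(.6,-.16,-.05)])
```

```text
lug top 68 [0.6445 0.0198 0.0164] 0.043
lug side 207 [0.6438 0.0175 0.0162] 0.042
shell top 78 [0.586  0.2792 0.0183] 0.067
shell side 169 [0.5857 0.2772 0.0183] 0.064
small top 56 [0.6888 0.2838 0.0138] 0.049
small side 111 [0.6888 0.2817 0.014 ] 0.047
button top 128 [0.4581 0.3202 0.0334] ((0.4587274491786957, 0.3207422196865082), 0.02282421477138996)
button side 101 [0.4573 0.3156 0.0334] ((0.4577580988407135, 0.3169073462486267), 0.016100158914923668)
spool [0.622 0.186 0.03 ]
bottle [ 0.627 -0.124  0.1  ]
lug long axis 0 z99.8 0.246 n> 1028 | lug long axis 22 z99.8 0.246 n> 957 | lug long axis 45 z99.8 0.152 n> 28 | lug long axis 68 z99.8 0.132 n> 0 | lug long axis 90 z99.8 0.118 n> 0 | lug long axis 112 z99.8 0.108 n> 0 | lug long axis 135 z99.8 0.245 n> 367 | lug long axis 158 z99.8 0.246 n> 1014 | 
 near tall [[0.726, 0.041, 0.15], [0.743, 0.03, 0.242], [0.744, 0.004, 0.239], [0.745, 0.038, 0.152], [0.746, 0.034, 0.239]]
shell long axis 0 z99.8 0.071 n> 0 | shell long axis 22 z99.8 0.071 n> 0 | shell long axis 45 z99.8 0.153 n> 0 | shell long axis 68 z99.8 0.14 n> 0 | shell l
[... 1017 characters left out ...]
45 [0.0, 0.02, 0.01, 0.01, 0.04, 0.04, 0.04, 0.01, 0.04, 0.04, 0.07, 0.11, 0.1, 0.07, 0.05, 0.06]
0.5 [0.0, 0.01, 0.07, 0.07, 0.04, 0.04, 0.03, 0.05, 0.05, 0.04, 0.03, 0.06, 0.08, 0.07, 0.06, 0.06]
0.55 [0.01, 0.01, 0.07, 0.07, 0.04, 0.04, 0.07, 0.07, 0.04, 0.04, 0.05, 0.05, 0.05, 0.05, 0.06, 0.07]
0.6 [0.01, 0.07, 0.09, 0.01, 0.16, 0.05, 0.07, 0.07, 0.04, 0.03, 0.05, 0.06, 0.03, 0.01, 0.1, 0.12]
0.65 [0.01, 0.09, 0.09, 0.14, 0.16, 0.14, 0.04, 0.01, 0.03, 0.03, 0.07, 0.1, 0.05, 0.01, 0.12, 0.13]
0.7 [0.01, 0.08, 0.09, 0.19, 0.2, 0.19, 0.05, 0.05, 0.01, 0.01, 0.12, 0.14, 0.01, 0.01, 0.01, 0.15]
0.75 [0.01, 0.02, 0.06, 0.21, 0.21, 0.2, 0.03, 0.01, 0.01, 0.02, 0.1, 0.25, 0.25, 0.25, 0.25, 0.25]
```

Identity confirmed: the lug is in the crop at (555,138), the larger pale shell at (292,198), and the button at (254,332). World rim positions are lug (0.644,0.019,0.044), shell (0.586,0.278,0.066) and call (0.458,0.318,0.034). I'll close the fingers and traverse high to the lug, with the gripper's long axis along y so it stays clear of the toolbox lid.

```bash
python3 -m handwheel '{"angular":[[0,0,0.04],[0,0,0.08],[0,0,0.12],[0,0,0.16],[0,0,0.2],[0,0,0.24],[0,0,0.28],[0,0,0.32],[0,0,0.36],[0,0,0.38]],"offset":[[20,-30,0],[40,-60,0],[60,-90,0],[80,-120,0],[100,-150,0],[120,-180,0],[140,-210,0],[160,-240,0],[180,-270,0],[200,-300,0]],"fingers":[0,0,0,0,0,0,0,0,0,0]}'
```

```text
time: 1.1
ee_pos: [0.4476, 0.3267, 0.2241]
orientation: [0.011, -3.141, 0.0]
force: [0.1, 0.5, -0.0]
finger_gap: 0.184
grip_force: 0.0
```

```bash
python3 -m handwheel '{"angular":[[0,0,0],[0,0,0],[0,0,0],[0,0,0],[0,0,0],[0,0,0],[0,0,0],[0,0,0],[0,0,0],[0,0,0]],"offset":[[20,-35,0],[40,-70,0],[60,-105,0],[80,-140,0],[100,-175,0],[120,-210,0],[140,-245,0],[170,-280,0],[196,-308,0],[196,-308,0]],"fingers":[0,0,0,0,0,0,0,0,0,0]}'
python3 - <<'E'
from workcell import manip
import cv2,numpy as np
s=manip.observe();f=manip.grab_frame('wrist');np.savez('w1.npz',**f,p=s['ee_pos'],o=s['orientation'])
cv2.imwrite('pics/w1.png',f['color'][:,:,::-1]);print(s['ee_pos'],s['force'],f['T_tool_cam'].round(3).tolist(),f['fx'])
E
```

```text
time: 2.1
ee_pos: [0.6451, 0.0149, 0.2238]
orientation: [0.001, 3.141, -0.004]
force: [-0.6, 0.1, 0.1]
finger_gap: 0.005
grip_force: 0.0
[0.64508074 0.01492029 0.2237566 ] [-0.59038088  0.11161678  0.12248733] [[0.001, -0.962, -0.273, 0.08], [1.0, 0.001, 0.001, -0.0], [-0.001, -0.273, 0.962, -0.161], [0.0, 0.0, 0.0, 1.0]] 371.64829954431775
```

View pics/w1.png

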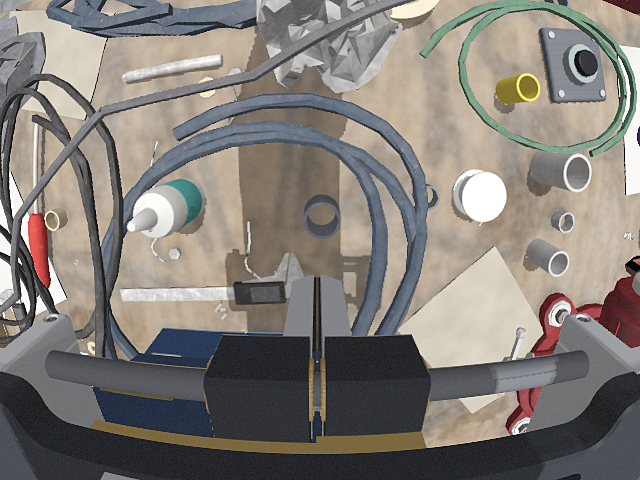

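The wrist view shows the lug's mouth at about (322,212), the bottle left at (165,210), the spool at (480,196), the shell's mouth at (577,172) and the button at (586,64). I'll convert these to positions as a check.

Run:
```python
import numpy as np,cv2
from scipy.spatial.transform import Rotation as R
f=np.load('w1.npz');T=np.eye(4);T[:3,:3]=R.from_rotvec(f['o']).as_matrix();T[:3,3]=f['p'];M=T@f['T_tool_cam']
def ray(u,v,h):
    x=np.array([u-f['cx'],v-f['cy']]);r=np.linalg.norm(x);t=r/f['fx'];d=M[:3,:3]@np.append(x/r*np.sin(t),np.cos(t));return M[:3,3]+d*(h-M[2,3])/d[2]
g=cv2.cvtColor(f['color'],cv2.COLOR_RGB2GRAY)
for n,(u,v),h in (('lug',(322,212),.045),('shell',(577,172),.068),('button',(586,64),.034),('spool',(480,194),.03)): print(n,ray(u,v,h).round(4))
c=f['color'][180:245,285:360,::-1];cv2.imwrite('pics/w1c.png',cv2.resize(c,None,fx=8,fy=8,interpolation=cv2.INTER_CUBIC))
```

```text
lug [0.6359 0.0192 0.045 ]
shell [0.5845 0.2785 0.068 ]
button [0.4606 0.3164 0.034 ]
spool [0.6181 0.182  0.03  ]
```

View pics/w1c.png

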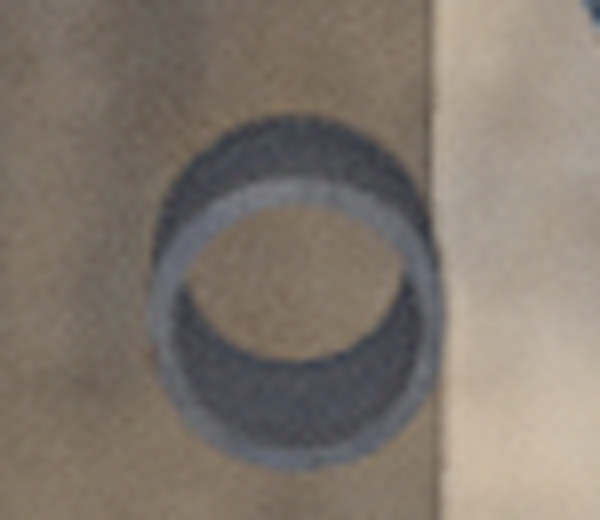

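The crop puts the rim centre at wrist pixel (322,220), so the lug is at x≈0.644, y≈0.019, in agreement with the other views. Now the descent.

```bash
python3 -m handwheel '{"angular":[[0,0,0],[0,0,0],[0,0,0],[0,0,0],[0,0,0],[0,0,0],[0,0,0],[0,0,0],[0,0,0],[0,0,0]],"offset":[[0,0,-15],[0,0,-35],[0,0,-55],[0,0,-75],[0,0,-95],[0,0,-110],[0,0,-120],[0,0,-128],[0,0,-130],[0,0,-130]],"fingers":[0,0,0,0,0,0,0,0,0,0]}'
```

```text
time: 3.15
ee_pos: [0.6432, 0.0201, 0.0944]
orientation: [-0.008, 3.141, -0.0]
force: [0.2, 0.6, 0.8]
finger_gap: 0.005
grip_force: 0.0
```

Over the mouth within 2 mm, tips about 30 mm above it. Hold for 2.5 s or more.

```bash
H='x'; python3 -m handwheel '{"angular":[[0,0,0],[0,0,0],[0,0,0],[0,0,0],[0,0,0],[0,0,0],[0,0,0],[0,0,0],[0,0,0],[0,0,0]],"offset":[[0,0,0],[0,0,0],[0,0,0],[0,0,0],[0,0,0],[0,0,0],[0,0,0],[0,0,0],[0,0,0],[0,0,0]],"fingers":[0,0,0,0,0,0,0,0,0,0]}'
python3 -m handwheel '{"angular":[[0,0,0],[0,0,0],[0,0,0],[0,0,0],[0,0,0],[0,0,0],[0,0,0],[0,0,0],[0,0,0],[0,0,0]],"offset":[[0,0,0],[0,0,0],[0,0,0],[0,0,0],[0,0,0],[0,0,0],[0,0,0],[0,0,0],[0,0,0],[0,0,0]],"fingers":[0,0,0,0,0,0,0,0,0,0]}'
python3 -m handwheel '{"angular":[[0,0,0],[0,0,0],[0,0,0],[0,0,0],[0,0,0],[0,0,0],[0,0,0],[0,0,0],[0,0,0],[0,0,0]],"offset":[[0,0,0],[0,0,0],[0,0,0],[0,0,0],[0,0,0],[0,0,20],[0,0,50],[0,0,90],[0,0,130],[0,0,130]],"fingers":[0,0,0,0,0,0,0,0,0,0]}'
```

```text
time: 4.15
ee_pos: [0.6431, 0.0201, 0.0943]
orientation: [0.008, -3.142, 0.0]
force: [-0.4, 0.7, 0.1]
finger_gap: 0.01
grip_force: 0.0
time: 5.15
ee_pos: [0.6431, 0.0201, 0.0943]
orientation: [0.008, -3.142, 0.0]
force: [-1.1, -0.2, -0.3]
finger_gap: 0.002
grip_force: 0.0
time: 6.15
ee_pos: [0.6455, 0.02, 0.2298]
orientation: [-0.007, 3.134, 0.002]
force: [0.4, -1.1, -0.1]
finger_gap: 0.01
grip_force: 0.0
```

```bash
python3 -m handwheel '{"angular":[[0,0,0.06],[0,0,0.12],[0,0,0.18],[0,0,0.24],[0,0,0.3],[0,0,0.36],[0,0,0.42],[0,0,0.48],[0,0,0.55],[0,0,0.6]],"offset":[[-5,25,0],[-10,55,0],[-16,85,0],[-23,115,0],[-30,145,0],[-37,175,0],[-44,205,0],[-51,230,0],[-57,250,0],[-57,258,0]],"fingers":[0,0,0,0,0,0,0,0,0,0]}'
python3 -m handwheel '{"angular":[[0,0,0],[0,0,0],[0,0,0],[0,0,0],[0,0,0],[0,0,0],[0,0,0],[0,0,0],[0,0,0],[0,0,0]],"offset":[[0,0,0],[0,0,0],[0,0,-15],[0,0,-35],[0,0,-55],[0,0,-75],[0,0,-90],[0,0,-100],[0,0,-106],[0,0,-106]],"fingers":[0,0,0,0,0,0,0,0,0,0]}'
```

```text
time: 7.15
ee_pos: [0.5845, 0.2812, 0.2236]
orientation: [0.947, -2.994, -0.001]
force: [-0.2, -0.5, 1.1]
finger_gap: 0.007
grip_force: 0.0
time: 8.15
ee_pos: [0.586, 0.2779, 0.1177]
orientation: [0.935, -2.998, 0.0]
force: [0.6, -0.0, -0.1]
finger_gap: 0.004
grip_force: 0.0
```

```bash
python3 -m handwheel '{"angular":[[0,0,0],[0,0,0],[0,0,0],[0,0,0],[0,0,0],[0,0,0],[0,0,0],[0,0,0],[0,0,0],[0,0,0]],"offset":[[0,0,0],[0,0,0],[0,0,0],[0,0,0],[0,0,0],[0,0,0],[0,0,0],[0,0,0],[0,0,0],[0,0,0]],"fingers":[0,0,0,0,0,0,0,0,0,0]}'
python3 -m handwheel '{"angular":[[0,0,0],[0,0,0],[0,0,0],[0,0,0],[0,0,0],[0,0,0],[0,0,0],[0,0,0],[0,0,0],[0,0,0]],"offset":[[0,0,0],[0,0,0],[0,0,0],[0,0,0],[0,0,0],[0,0,0],[0,0,0],[0,0,0],[0,0,0],[0,0,0]],"fingers":[0,0,0,0,0,0,0,0,0,0]}'
python3 -m handwheel '{"angular":[[0,0,0],[0,0,0],[0,0,0],[0,0,0],[0,0,0],[0,0,0],[0,0,0],[0,0,0],[0,0,0],[0,0,0]],"offset":[[0,0,0],[0,0,0],[0,0,0],[0,0,0],[0,0,0],[0,0,15],[0,0,35],[0,0,50],[0,0,60],[0,0,60]],"fingers":[0,0,0,0,0,0,0,0,0,0]}'
python3 -m handwheel '{"angular":[[0,0,0],[0,0,0],[0,0,0],[0,0,0],[0,0,0],[0,0,0],[0,0,0],[0,0,0],[0,0,0],[0,0,0]],"offset":[[-20,5,0],[-40,12,0],[-60,20,0],[-85,28,0],[-110,35,0],[-127,40,0],[-127,40,-20],[-127,40,-50],[-127,40,-80],[-127,40,-80]],"fingers":[0,0,0,0,0,0,0,0,0,0]}'
```

```text
time: 9.15
ee_pos: [0.5861, 0.2781, 0.1182]
orientation: [0.936, -2.999, 0.0]
force: [-0.2, 0.3, -0.2]
finger_gap: 0.004
grip_force: 0.0
time: 10.15
ee_pos: [0.5861, 0.2781, 0.1183]
orientation: [0.936, -2.999, 0.0]
force: [0.1, 0.4, -0.3]
finger_gap: 0.009
grip_force: 0.0
time: 11.15
ee_pos: [0.5868, 0.2785, 0.1801]
orientation: [-0.935, 2.997, 0.001]
force: [0.4, -0.1, 0.1]
finger_gap: 0.003
grip_force: 0.0
time: 12.15
ee_pos: [0.457, 0.3166, 0.0947]
orientation: [0.935, -2.993, 0.004]
force: [0.2, -0.4, 0.1]
finger_gap: 0.006
grip_force: 0.0
```

Run:
```python
from workcell import manip
import cv2
s=manip.observe();print(s['ee_pos'],s['force'])
f=manip.grab_frame('side');a=f['color'][190:310,150:330,::-1]
b=manip.grab_frame('top')['color'][235:325,190:310,::-1]
cv2.imwrite('pics/b1.png',cv2.hconcat([cv2.resize(a,(450,300),interpolation=cv2.INTER_CUBIC),cv2.resize(b,(400*300//300,300),interpolation=cv2.INTER_CUBIC)])[:,:800])
```

```text
[0.45702797 0.3165556  0.09471992] [ 0.21398877 -0.44013296  0.07331665]
```

View pics/b1.png

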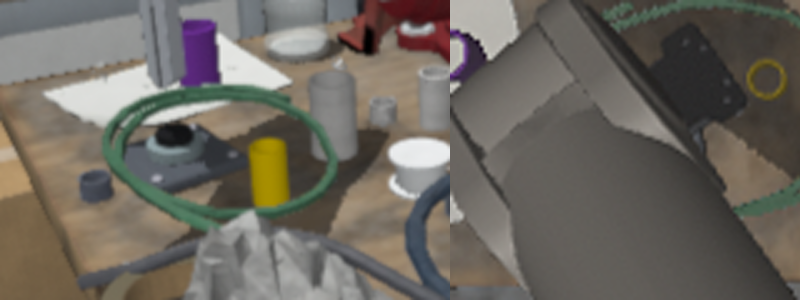

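The side crop shows the fingers above the button at crop (175,130), and the top view is blocked by the arm. Pressing down gently.

```bash
python3 -m handwheel '{"angular":[[0,0,0],[0,0,0],[0,0,0],[0,0,0],[0,0,0],[0,0,0],[0,0,0],[0,0,0],[0,0,0],[0,0,0]],"offset":[[0,0,-15],[0,0,-28],[0,0,-36],[0,0,-40],[0,0,-43],[0,0,-45],[0,0,-47],[0,0,-49],[0,0,-49],[0,0,-49]],"fingers":[0,0,0,0,0,0,0,0,0,0]}'
```

```text
time: 13.25
ee_pos: [0.4592, 0.3182, 0.0495]
orientation: [-0.936, 2.999, 0.0]
force: [-0.1, -0.9, 2.4]
finger_gap: 0.006
grip_force: 1.4
```

```bash
python3 -m handwheel '{"angular":[[0,0,0],[0,0,0],[0,0,0],[0,0,0],[0,0,0],[0,0,0]],"offset":[[0,0,-1],[0,0,-2],[0,0,-3],[0,0,-4],[0,0,-4],[0,0,-4]],"fingers":[0,0,0,0,0,0]}'
```

```text
time: 13.85
ee_pos: [0.4594, 0.3183, 0.0465]
orientation: [-0.936, 2.998, 0.001]
force: [-5.7, -5.2, 28.9]
finger_gap: 0.009
grip_force: 14.4
```

29 N is far above the 4 N spring, so the button is on its stop. Let go and retreat up.

```bash
python3 -m handwheel '{"angular":[[0,0,0],[0,0,0],[0,0,0],[0,0,0],[0,0,0],[0,0,0],[0,0,0],[0,0,0],[0,0,0],[0,0,0]],"offset":[[0,0,3],[0,0,8],[0,0,18],[0,0,40],[0,0,70],[0,0,100],[0,0,120],[0,0,130],[0,0,130],[0,0,130]],"fingers":[0,0,0,0,0,0,0,0,0,0]}'
python3 - <<'E'
from workcell import manip
import numpy as np,cv2
from h import *
f0=load('side');f=manip.grab_frame('side');P=cloud(f)
w=P.reshape(-1,3);w=w[(np.hypot(w[:,0]-.458,w[:,1]-.317)<.02)&(w[:,2]<.045)];print('button z',np.percentile(w[:,2],90),manip.observe()['force'])
for n,(u,v) in dict(lug=(376,289),shell=(283,235),spool=(318,257),bottle=(428,315)).items():
    s=np.s_[v-25:v+25,u-20:u+20];print(n,np.median(np.abs(f0['range_z'][s]-f['range_z'][s])))
E
```

```text
time: 14.85
ee_pos: [0.4588, 0.3178, 0.1745]
orientation: [0.936, -2.998, 0.001]
force: [-0.3, 0.3, -0.6]
finger_gap: 0.002
grip_force: 0.0
button z 0.03434476759922457 [-0.35949575  0.64436343 -0.14007643]
lug 0.001365006
shell 0.0017305613
spool 0.0015629232
bottle 0.0010589957
```

The button is back up at 34 mm and nothing has moved.

```bash
python3 -c "
from workcell import manip
print(manip.finish_job())"
```

```text
the job is handed in; nothing more can be done
None
```

I pointed at the lug and then the shell, each for over two seconds with the tips about 3 cm above the mouth, then pressed the call button to its stop and let it spring back; the upright parts had not moved, and the job was handed in at about 15 s.

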